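# Nest the dome covers in their stand and close the retainer

### The job

Put the two loose dome covers away upside down in the large one that already lies in the stand: the medium one cupped in the large, the small one cupped in the medium, each fully seated, centred and level. Set them down rather than drop them, then swing the stand's retaining arm over the stack to its stop and let go. Leave the large cover in the stand, and leave the gauge, the hex key set and the screw tin where they are.

Things in the scene. Friction and masses are not known exactly. Their poses are not given: they have to be found in the camera images.
- large_cover_centre (a point): Mid-grey plastic dome cover upside down, mouth up. Wall 8 mm thick, vertical for 20 mm under the rim. It stands on the dome's flat round button, 72 mm across, 14 mm high; flat inner floor 18 mm above its underside. 172 mm across the rim outside, 58 mm high, 0.35 kg; loose, but already lies on the stand's seat. The point: on its axis, 29 mm above underside; z up out of the mouth.
- medium_cover_centre (a point): Mid-grey plastic dome cover upside down, mouth up. Wall 8 mm thick, vertical for 20 mm under the rim. It stands on the dome's flat round button, 64 mm across, 14 mm high; flat inner floor 18 mm above its underside. 128 mm across the rim outside, 68 mm high, about 0.11 kg; loose on the flat tool wallet (7 mm thick) to the left. The point: on its axis, 34 mm above underside; z up out of the mouth.
- medium_cover: The medium cover, origin at the centre of its underside. Seated, it rests on the large cover's inner floor, its half-way point 23 mm above the large one's, its rim 28 mm above the large rim. It and the small cover may be in either place.
- small_cover_centre (a point): Mid-grey plastic dome cover upside down, mouth up. Wall 8 mm thick, vertical for 20 mm under the rim. It stands on the dome's flat round button, 52 mm across, 14 mm high; flat inner floor 18 mm above its underside. 88 mm across the rim outside, 72 mm high, about 0.09 kg; loose on the tool wallet. The point: on its axis, 36 mm above underside; z up out of the mouth.
- small_cover: The small cover, origin at the centre of its underside. Seated, it rests on the medium cover's inner floor, its half-way point 20 mm above the medium one's, its rim 22 mm above the medium rim.
- stand_seat (a point): Centre of the seat of the fixed grey stand, 8 mm above the bench, z up. The stand is a round foot 144 mm across with a 6 mm high lip (78 mm inside) round the large cover's button. The stand's x points from the seat to the post of the retaining arm, on the side away from the robot.
- retainer_pivot (a point): Point on the upright pivot axis of the retaining arm, half-way up the bar (129 mm above the bench); the post is 18 mm thick, 115 mm from the seat's centre along the stand's x.
- retainer_knob (a point): Centre of the upright black round knob, 22 mm across and 36 mm high, on top of the free end of the retaining arm, 115 mm from the pivot. The knob spans 134 to 170 mm above the bench. The arm is a flat steel bar 24 mm wide, underside 124 mm above the bench: it passes 8 mm over the properly nested stack.
- retainer (a joint): Angle of the retaining arm about its upright pivot, rad: 0 = against its stop, pointing across the stack with the knob over the seat's centre; it grows as the knob swings clockwise seen from above, away to the robot's left; at most 2.2. It starts open at 1.2 to 1.9, turns with light friction (about 1 N at the knob) and stays where it is left.
- gauge_loose: Bystander: loose black round pressure gauge, 87x64x29 mm, lying on the tool wallet; origin at its underside.
- hex_keys: Bystander: loose red folding hex key set, 22x86x28 mm, at the front of the bench; origin at its underside.
- screw_tin: Bystander: loose open round tin with screws, 71 mm across and 40 mm high, on the tool wallet; origin at its underside.

How it is judged:
By the outcome, as a careful person would: the job done as asked, in the order asked, and still so for the second after the job is handed in, with the robot touching nothing.
It also fails if it takes over 72 s, if anything falls off the work surface, if the arm or the gripper's body presses on something with over 40 N, if the wrist force passes 120 N, or if a joint passes its speed limit or range.

### The arm

A 7-joint arm with a two-finger parallel gripper is mounted at the origin on a cart in front of the work surface, level with it; the furniture and walls round the work are solid. World frame = base frame: x ahead of the robot, y to its left, z up, the work surface at z = 0. Lengths are in m, angles in rad, forces in N, time in s.
With the tool pointing down it reaches from about 0.375 to 0.925 m from the base axis. Payload 3.1 kg.
Tool frame: the origin (TCP) lies between the finger pads; the fingertips stand 19 mm ahead of it and the grasp point (between the pads) is the TCP; z points along the fingers, y is the direction in which the jaws open and shut (so a half turn about z gives the same grasp; the last joint's range is limited). The gripper opens to 85 mm and grips with 20 to 120 N. Pads are 22 mm wide; open, the fingers measure 114 mm over their backs; the gripper's body (76 mm by 85 mm) begins 54 mm behind the grasp point. The pads swing forward as they close: fully open they stand 13 mm farther back than shut.
Start: joints at [-0.098, 0.383, 0.044, 1.598, -0.018, 1.161, -0.05], TCP at [0.65, 0, 0.25] pointing down, gripper open.
Joint ranges: [-2.61, 2.61], [-0.41, 2.15], [-1.48, 1.57], [0, 2.5], [-1.57, 4.71], [0.05, 1.97], [-2.85, 2.85]. Speed limits (rad/s): [2.79, 2.79, 3.14, 3.14, 3.14, 3.14, 3.14].

### API

Orientations are given as a unit quaternion [x, y, z, w].
In Python, from bench import move_ptp, movel, move_j, move_gripper, pause, inverse_kinematics, read_camera, camera_params, MotionError, sign_off, look_for, tip_of, read_time_s, read_qpos, read_joint_vel, read_effort, read_eef_pos, read_tcp_rot, read_ft_force, read_ft_torque, read_finger_gap gives the robot as it stands. Calls block until the motion is done:
- move_ptp(position, orientation): joint-space move of the TCP to a pose.
- movel(position, orientation=None, speed=0.15): straight line of the TCP; orientation=None keeps the orientation; speed is the mean speed in m/s.
- move_j(angles): joint-space move.
- move_gripper(opening, effort=None): finger opening in m; effort is the grip in N (None keeps the last); returns when the fingers have stopped.
- pause(seconds).
- inverse_kinematics(position, orientation): joint angles nearest the present ones, or None.
- read_camera(name): name is "scene" or "side" or "wrist"; returns the picture (400x640x3 uint8, red, green, blue); there is no depth.
- camera_params(name): a dict with "K" (3x3 intrinsics, pixels), "camera_from_world" (4x4, takes a point from world to camera coordinates). Camera axes: x right, y down, z forward; pixel columns grow to the right and rows downward; lengths in m; the calibration is good to about 2 mm. A picture is of the moment at which its call begins: read the wrist's pose just before it. camera_params takes no time and is no camera call; for the wrist camera it gives the pose at the moment of the call.
A pose or a line that the arm cannot do raises MotionError and nothing moves.
- sign_off(): hands the job in, once; it reports no verdict.
Trained networks look in the newest picture that a camera, given by its name, has taken for a name from the list of things; names that differ only in an ending like _2 or _b are one class to them, and where a whole thing is asked for, a point or a joint stands for the part that bears it (a point fixed in the world has none). Each returns a list of dicts, best first, with "confidence" (0 to 1); they miss things now and then, are a little off and sometimes report something else, mostly with a low value. They report only what shows in the picture. A call takes as long as a camera call.
- look_for(camera, name): "at" ([column, row] in pixels, amid what is visible of it).
- tip_of(camera, name): "at" ([column, row] in pixels: a listed point, or the origin of a listed thing).
Readings, each from a call of its own:
- read_time_s(): time.
- read_qpos(): joint angles.
- read_joint_vel(): joint speeds.
- read_effort(): joint torques, N m.
- read_eef_pos(): TCP position.
- read_tcp_rot(): TCP orientation.
- read_ft_force(): force on the tool from outside, world axes, zero at the start.
- read_ft_torque(): the same for the moment, N m.
- read_finger_gap(): finger opening in m.
Only numpy, scipy, OpenCV 4.12 (cv2) and the standard library are available. Lean on these libraries where they do the work, as an engineer would, in place of code of your own. Each camera call takes 0.05 s, during which the arm holds its last target.

## Working session

There is one attempt and no reset: what is moved stays moved. The work goes in short steps, each a Python script; the robot and the scene stay as the last script left them, time stands still between calls to the robot, and variables do not carry over. Pictures are saved under pics/ and viewed, and the job is handed in when it is done.

```bash
ls; mkdir -p pics; python3 - <<'E'
from bench import *
import cv2
for c in ["scene","side","wrist"]:
    im=read_camera(c); cv2.imwrite(f"pics/{c}0.png",im[:,:,::-1])
    p=camera_params(c); print(c,p["K"].round(1).tolist(),p["camera_from_world"].round(3).tolist())
    for n in ["large_cover_centre","medium_cover_centre","small_cover_centre","stand_seat","retainer_pivot","retainer_knob"]:
        print(n,[(r["at"],round(r["confidence"],2)) for r in tip_of(c,n)][:3])
print(read_time_s(),read_tcp_rot(),read_finger_gap())
E
```

```text
pics
scene [[466.9, 0.0, 328.7], [0.0, 466.9, 198.3], [0.0, 0.0, 1.0]] [[-0.909, -0.416, 0.019, 0.539], [-0.292, 0.607, -0.739, 0.139], [0.296, -0.678, -0.673, 0.973], [0.0, 0.0, 0.0, 1.0]]
large_cover_centre [([372.2, 166.2], 0.93)]
medium_cover_centre [([274.1, 300.7], 0.97)]
small_cover_centre [([331.8, 234.4], 0.72)]
stand_seat [([371.3, 175.2], 0.78)]
retainer_pivot [([337.6, 118.6], 0.87), ([333.4, 234.8], 0.62)]
retainer_knob [([299.2, 137.6], 0.68)]
side [[422.1, 0.0, 326.6], [0.0, 422.1, 204.9], [0.0, 0.0, 1.0]] [[-0.896, -0.444, 0.015, 0.538], [-0.304, 0.587, -0.751, 0.146], [0.324, -0.677, -0.661, 1.001], [0.0, 0.0, 0.0, 1.0]]
large_cover_centre [([368.0, 178.8], 0.88)]
medium_cover_centre [([273.3, 293.5], 0.67)]
small_cover_centre [([329.9, 235.3], 0.7)]
stand_seat [([367.3, 187.8], 0.79)]
retainer_pivot [([334.6, 138.6], 0.91), ([331.1, 247.3], 0.42)]
retainer_knob [([305.6, 148.9], 0.55), ([331.1, 137.4], 0.51)]
wrist [[277.7, 0.0, 321.5], [0.0, 277.7, 198.5], [0.0, 0.0, 1.0]] [[1.0, -0.0, -0.001, -0.65], [0.0, -0.95, 0.312, -0.039], [-0.001, -0.312, -0.95, 0.381], [0.0, 0.0, 0.0, 1.0]]
large_cover_centre [([205.7, 221.0], 0.92), ([187.8, 7.2], 0.65)]
medium_cover_centre []
small_cover_centre [([208.4, 221.5], 0.54)]
stand_seat []
retainer_pivot [([286.8, 270.7], 0.95)]
retainer_knob [([323.1, 173.5], 0.6)]
1.05 [ 7.07105289e-01  7.07108272e-01 -2.23723734e-06 -2.62629762e-05] 0.0849495883698122
```

View pics/scene0.png

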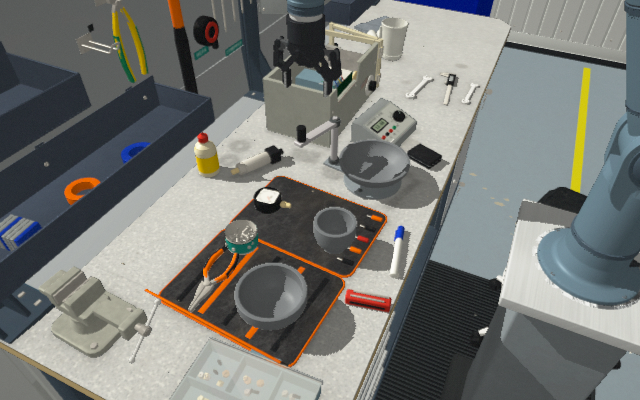

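View pics/side0.png

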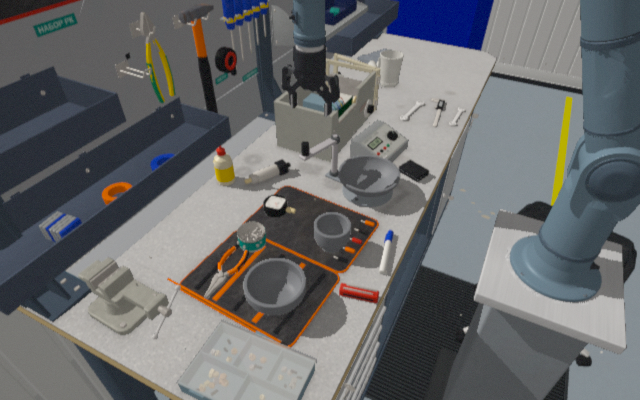

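View pics/wrist0.png

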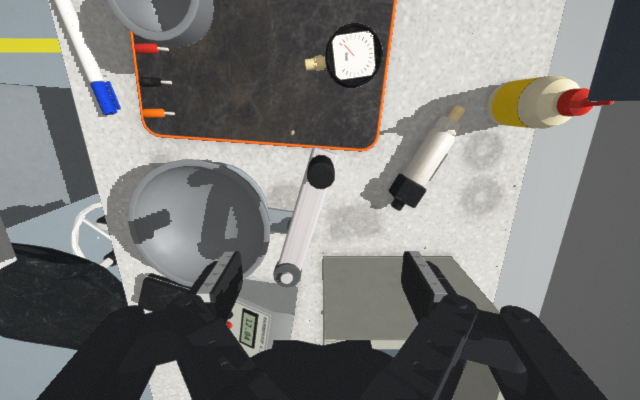

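```bash
cat > h.py <<'E'
from bench import *
import numpy as np, cv2
def plane(cam,uv,z,P=None):
    p=P or camera_params(cam); K=p["K"];T=p["camera_from_world"];R=T[:3,:3];t=T[:3,3]
    c=-R.T@t; d=R.T@np.linalg.solve(K,np.array([uv[0],uv[1],1.0]))
    return c+d*(z-c[2])/d[2]
def proj(cam,X,P=None):
    p=P or camera_params(cam); X=np.atleast_2d(X)
    q=(p["camera_from_world"][:3,:3]@X.T).T+p["camera_from_world"][:3,3]
    q=(p["K"]@q.T).T; return q[:,:2]/q[:,2:]
Z=dict(large_cover_centre=.037,medium_cover_centre=.041,small_cover_centre=.043,stand_seat=.008,retainer_pivot=.129,retainer_knob=.152)
def find(cam,n):
    return [(plane(cam,r["at"],Z[n]).round(4)[:2].tolist(),round(r["confidence"],2)) for r in tip_of(cam,n)[:3]]
def shot(cam,name):
    im=read_camera(cam); cv2.imwrite(f"pics/{name}.png",im[:,:,::-1]); return im
E
python3 - <<'E'
from h import *
D={"scene":dict(large_cover_centre=[372.2,166.2],medium_cover_centre=[274.1,300.7],small_cover_centre=[331.8,234.4],stand_seat=[371.3,175.2],retainer_pivot=[337.6,118.6],retainer_knob=[299.2,137.6]),
"side":dict(large_cover_centre=[368,178.8],medium_cover_centre=[273.3,293.5],small_cover_centre=[329.9,235.3],stand_seat=[367.3,187.8],retainer_pivot=[334.6,138.6],retainer_knob=[305.6,148.9]),
"wrist":dict(large_cover_centre=[205.7,221],retainer_pivot=[286.8,270.7],retainer_knob=[323.1,173.5])}
for c in D:
  for n in D[c]: print(c,n,plane(c,D[c][n],Z[n]).round(4)[:2])
E
```

```text
scene large_cover_centre [ 0.5079 -0.0696]
scene medium_cover_centre [0.5283 0.3802]
scene small_cover_centre [0.5009 0.1873]
scene stand_seat [ 0.508  -0.0702]
scene retainer_pivot [ 0.6149 -0.0947]
scene retainer_knob [0.6463 0.0462]
side large_cover_centre [ 0.5043 -0.0658]
side medium_cover_centre [0.531  0.3927]
side small_cover_centre [0.4996 0.1879]
side stand_seat [ 0.5024 -0.062 ]
side retainer_pivot [ 0.6168 -0.0779]
side retainer_knob [0.6469 0.034 ]
wrist large_cover_centre [ 0.4975 -0.0602]
wrist retainer_pivot [ 0.6144 -0.0761]
wrist retainer_knob [0.651  0.0301]
```

```bash
cat >> h.py <<'E'
import pickle
Q0=[0.70710678,0.70710678,0,0]
def circ(c,r,z,n=180):
    a=np.linspace(0,2*np.pi,n,endpoint=False); return np.c_[c[0]+r*np.cos(a),c[1]+r*np.sin(a),np.full(n,z)]
E
python3 - <<'E'
from h import *
S={}
for k,p in dict(L=(.51,-.10,.30),S=(.51,.14,.30),M=(.53,.33,.30)).items():
    move_ptp(list(p),Q0); P=camera_params("wrist"); im=shot("wrist","w_"+k); S[k]=(P,im)
    for n in Z:
        if (k=="L")==(n[0] in "lr") or n[0] in "sm" and k!="L" : print(k,n,find("wrist",n))
    print(read_time_s())
pickle.dump(S,open("S.pkl","wb"))
E
```

```text
L large_cover_centre [([0.4977, -0.0571], 0.76)]
L retainer_pivot [([0.6161, -0.076], 0.69)]
L retainer_knob [([0.6479, 0.0327], 0.59)]
2.0
S medium_cover_centre []
S small_cover_centre [([0.5001, 0.1816], 0.61), ([0.6653, 0.2553], 0.33)]
S stand_seat []
3.15
M medium_cover_centre [([0.5287, 0.3822], 0.67)]
M small_cover_centre [([0.5, 0.1851], 0.75)]
M stand_seat []
4.1333
```

View pics/w_L.png

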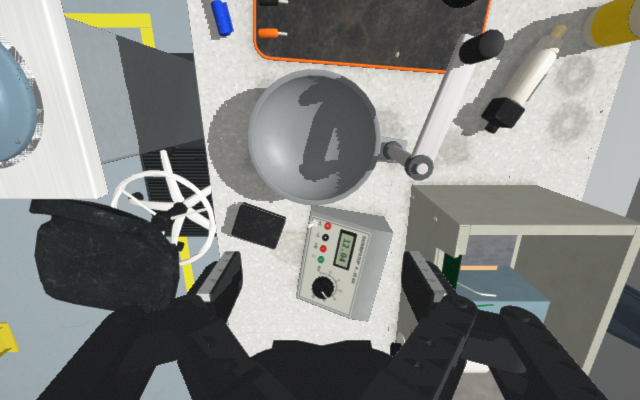

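View pics/w_S.png

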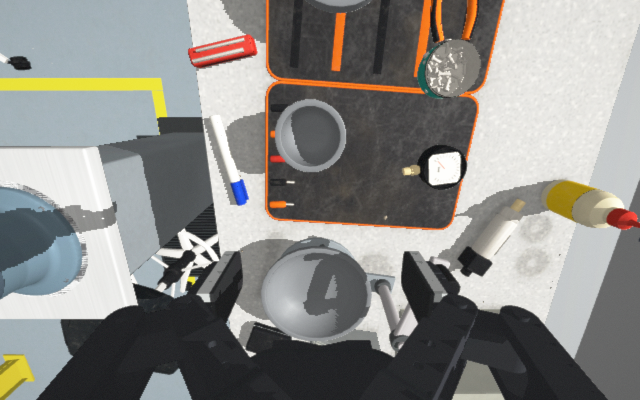

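View pics/w_M.png

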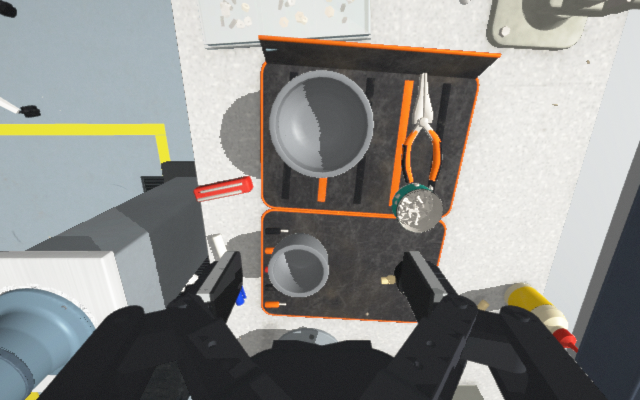

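```bash
cat >> h.py <<'E'
from scipy.optimize import minimize
from scipy.ndimage import map_coordinates
def fit(P,im,c0,R,z,w=8,rng=.012,fixz=True):
    """refine circle centre so projected outer (R) and inner (R-.008) rim edges maximise radial gradient"""
    g=cv2.GaussianBlur(im.astype(np.float32).mean(2),(0,0),1.0)
    def S(pts):
        uv=proj("wrist",pts,P); return map_coordinates(g,[uv[:,1],uv[:,0]],order=1,mode='nearest')
    def cost(c,d=.0012):
        s=0
        for r in (R,R-.008):
            s+=np.minimum(np.abs(S(circ(c,r+d,z))-S(circ(c,r-d,z))),40).mean()
        return -s
    best=min(((cost((c0[0]+dx,c0[1]+dy)),c0[0]+dx,c0[1]+dy) for dx in np.arange(-rng,rng+1e-6,.001) for dy in np.arange(-rng,rng+1e-6,.001)))
    r=minimize(cost,best[1:],method="Nelder-Mead",options=dict(initial_simplex=[best[1:],(best[1]+.001,best[2]),(best[1],best[2]+.001)],xatol=1e-5))
    return r.x,-r.fun
def overlay(P,im,items,name,crop=None):
    o=im[:,:,::-1].copy(); o=cv2.resize(o,None,fx=3,fy=3,interpolation=cv2.INTER_CUBIC)
    for c,R,z,col in items:
        for r in (R,R-.008):
            uv=proj("wrist",circ(c,r,z),P)
            cv2.polylines(o,[np.round(uv*3+1).astype(int)],True,col,1)
    if crop: o=o[crop[1]*3:crop[3]*3,crop[0]*3:crop[2]*3]
    cv2.imwrite(f"pics/{name}.png",o)
E
python3 - <<'E'
from h import *
S=pickle.load(open("S.pkl","rb"))
print(camera_params("wrist")["camera_from_world"].round(3).tolist())
G=[("L","L",(.499,-.060),.086,.066),("S","S",(.5,.184),.044,.079),("M","M",(.529,.382),.064,.075),("M","S",(.5,.184),.044,.079),("S","L",(.499,-.06),.086,.066)]
for k,n,c,R,z in G:
    x,s=fit(*S[k],c,R,z); print(k,n,x.round(4),round(s,1))
    for dz in (-.005,.005): y,s2=fit(*S[k],c,R,z+dz); print("   dz",dz,y.round(4),round(s2,1))
    uv=proj("wrist",[x[0],x[1],z],S[k][0])[0].astype(int)
    overlay(*S[k],[(x,R,z,(0,0,255))],f"o_{k}_{n}",(max(uv[0]-100,0),max(uv[1]-90,0),uv[0]+100,uv[1]+90))
E
```

```text
[[1.0, -0.005, 0.0, -0.529], [-0.005, -0.95, 0.313, 0.258], [-0.001, -0.313, -0.95, 0.531], [0.0, 0.0, 0.0, 1.0]]
L L [ 0.501  -0.0587] 39.6
   dz -0.005 [ 0.5016 -0.0589] 41.0
   dz 0.005 [ 0.4994 -0.0594] 33.0
S S [0.4968 0.1853] 68.3
   dz -0.005 [0.4965 0.1846] 67.5
   dz 0.005 [0.4968 0.186 ] 67.3
M M [0.5304 0.3862] 68.3
   dz -0.005 [0.5305 0.3858] 65.5
   dz 0.005 [0.5304 0.3866] 62.5
M S [0.4968 0.1857] 55.1
   dz -0.005 [0.4965 0.1824] 54.7
   dz 0.005 [0.4971 0.1889] 52.0
S L [ 0.5014 -0.0588] 33.8
   dz -0.005 [ 0.5019 -0.062 ] 33.6
   dz 0.005 [ 0.4992 -0.0554] 31.5
```

View pics/o_L_L.png

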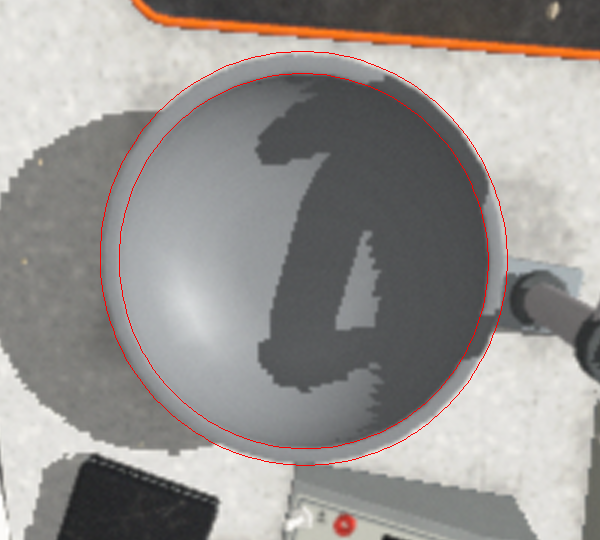

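View pics/o_M_M.png

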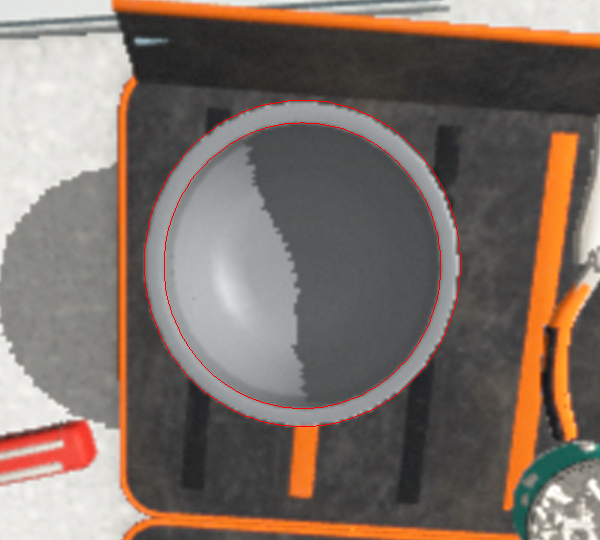

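```bash
python3 - <<'E'
from h import *
c=(.5304,.3862); x=c[0]-.060; y=c[1]
for p in [(x,y,.15),(x,y,.078),(.441,-.0588,.2),(.441,-.0588,.097)]:
    q=inverse_kinematics(list(p),Q0); print(None if q is None else np.round(q,2))
move_gripper(.040,40)
move_ptp([x,y,.12],Q0); movel([x,y,.078],speed=.1)
print(read_ft_force(),read_eef_pos(),read_finger_gap(),read_time_s())
shot("scene","s1"); shot("wrist","w1")
E
```

```text
[-0.54  0.43 -0.26  1.77  0.13  0.96 -0.86]
[-0.56  0.52 -0.24  1.81  0.16  0.83 -0.88]
[ 0.05  0.05 -0.01  2.12  0.    0.97  0.04]
[ 0.04  0.22 -0.    2.2   0.    0.73  0.04]
[-0.10792326  0.8652194   0.38192602] [0.47080913 0.38615931 0.07814639] 0.04023459337269867 6.0167
```

View pics/s1.png

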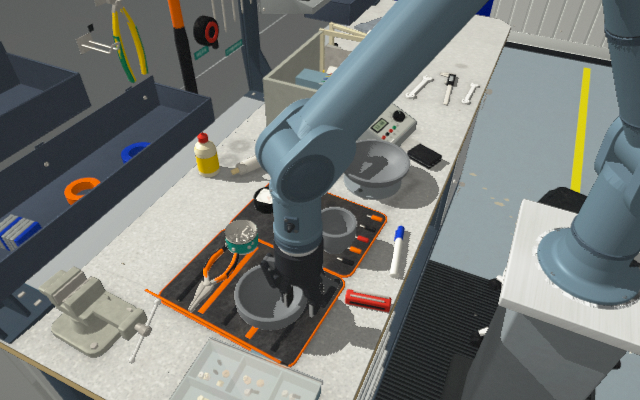

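View pics/w1.png

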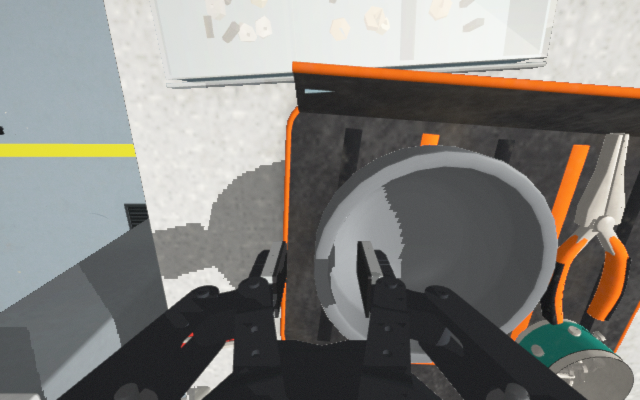

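```bash
python3 - <<'E'
from h import *
P=camera_params("wrist"); im=read_camera("wrist")
print("pre",fit(P,im,(.5304,.3862),.064,.075))
move_gripper(0,40); print(read_finger_gap(),read_ft_force().round(2))
P=camera_params("wrist"); im=read_camera("wrist"); print("closed",fit(P,im,(.5304,.3862),.064,.075), read_eef_pos())
x,y,_=read_eef_pos()
movel([x,y,.20],Q0,speed=.12); pause(.2)
P=camera_params("wrist"); im=shot("wrist","w2"); e=read_eef_pos()
r=fit(P,im,(e[0]+.06,e[1]),.064,e[2]-.003); print("lift",r,e,read_finger_gap(),read_ft_force().round(2),read_time_s())
overlay(P,im,[(r[0],.064,e[2]-.003,(0,0,255))],"o_2",(260,60,560,360-20))
E
```

```text
pre (array([0.53017939, 0.38592769]), np.float64(52.91845703125))
0.008961507277748866 [ 0.03 -1.02  3.1 ]
closed (array([0.52969794, 0.38638082]), np.float64(51.528419494628906)) [0.4708843  0.38648971 0.07880974]
lift (array([0.52945142, 0.38638733]), np.float64(40.60948181152344)) [0.47053736 0.38623382 0.19920547] 0.008969120537882175 [ 0.87  0.34 -1.63] 8.0167
```

View pics/w2.png

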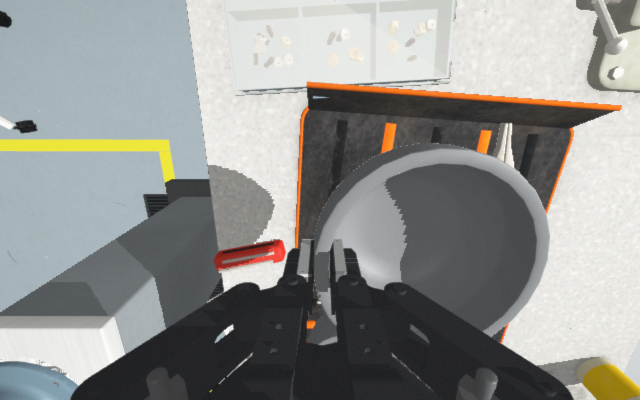

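```bash
cat >> h.py <<'E'
def lower(x,y,z0,zmin,thr=2.5,step=.001):
    movel([x,y,z0],Q0,speed=.1); pause(.15); f0=read_ft_force()[2]; z=z0
    while z>zmin:
        z-=step; movel([x,y,z],Q0,speed=.03); f=read_ft_force()
        if f[2]-f0>thr: break
    print("contact",z,"eef",read_eef_pos().round(4),"f0",round(f0,2),f.round(2)); return z
E
python3 - <<'E'
from h import *
x,y=.442,-.059
movel([x,y,.20],Q0,speed=.25)
P=camera_params("wrist"); im=shot("wrist","w3"); e=read_eef_pos()
r=fit(P,im,(e[0]+.059,e[1]),.064,e[2]-.003); print("held",r,e,read_time_s())
z=lower(x,y,.103,.0935)
P=camera_params("wrist"); im=shot("wrist","w4"); e=read_eef_pos()
r=fit(P,im,(e[0]+.059,e[1]),.064,.094); print("M",r, fit(P,im,(.501,-.059),.086,.066),read_time_s())
shot("scene","s4")
E
```

```text
held (array([ 0.49515472, -0.05530764]), np.float64(42.39326477050781)) [ 0.44209543 -0.05785054  0.19999458] 10.0
contact 0.09899999999999999 eef [ 0.4419 -0.0591  0.0991] f0 -1.04 [-1.65 -0.21  2.88]
M (array([ 0.50065479, -0.05884783]), np.float64(48.94920349121094)) (array([ 0.50108654, -0.05966645]), np.float64(36.2332649230957)) 12.3167
```

View pics/w4.png

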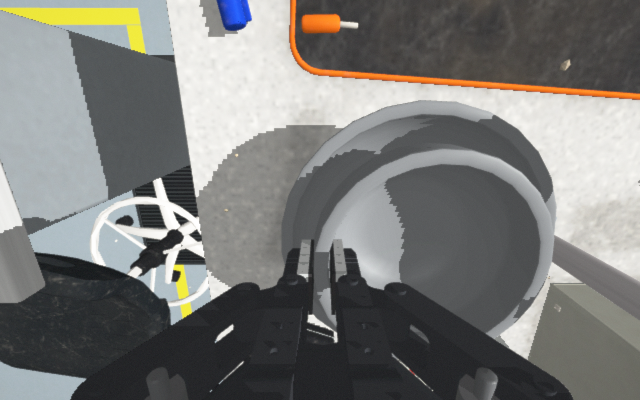

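View pics/s4.png

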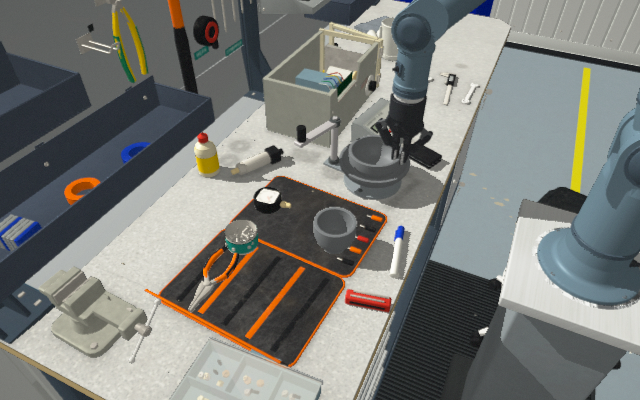

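```bash
python3 - <<'E'
from h import *
x,y=.442,-.059
for z in (.0985,.098):
    movel([x,y,z],Q0,speed=.03); f=read_ft_force(); print(z,f.round(2))
    if f[2]>8: break
move_gripper(.03); print(read_ft_force().round(2),read_finger_gap())
movel([x,y,.16],Q0,speed=.15)
move_ptp([.50,-.10,.27],Q0); pause(.1)
P=camera_params("wrist"); im=shot("wrist","w5"); 
m=fit(P,im,(.501,-.059),.064,.094); l=fit(P,im,(.501,-.059),.086,.066); print("M",m,"L",l,read_time_s())
overlay(P,im,[(m[0],.064,.094,(0,0,255)),(l[0],.086,.066,(0,255,0))],"o_5",(200,60,460,240))
E
```

```text
0.0985 [-3.3  -0.54  3.57]
0.098 [-4.12 -0.47  4.83]
[ 0.01  0.02 -0.38] 0.02974659003960117
M (array([ 0.50038655, -0.05869559]), np.float64(60.514530181884766)) L (array([ 0.50117109, -0.05880841]), np.float64(46.11459732055664)) 14.5
```

View pics/o_5.png

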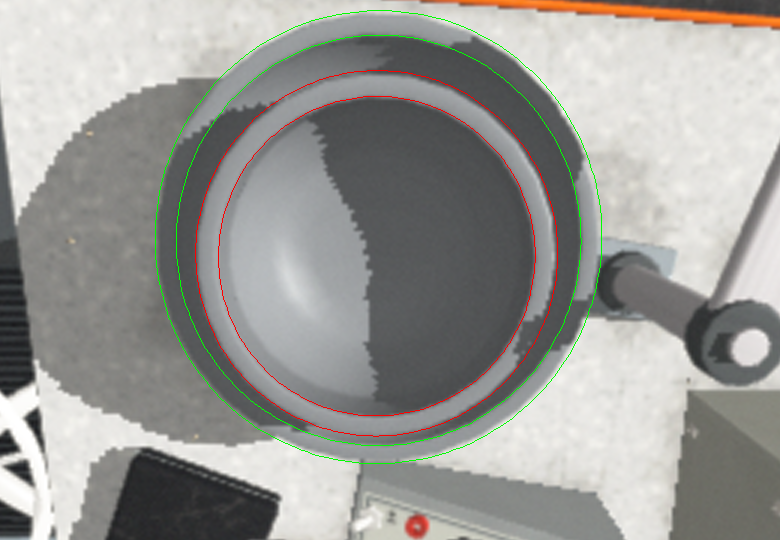

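```bash
python3 - <<'E'
from h import *
x,y=.4575,.1855
move_gripper(.036)
move_ptp([x,y,.13],Q0); movel([x,y,.082],Q0,speed=.1)
print(read_ft_force().round(2))
im=shot("wrist","w6")
move_gripper(0,40); print(read_finger_gap(),read_ft_force().round(2)); e=read_eef_pos()
P=camera_params("wrist"); im=read_camera("wrist"); r=fit(P,im,(.4968,.1855),.044,.079); print("closed",r[0]-e[:2],r,e)
movel([x,y,.21],Q0,speed=.12); pause(.2)
P=camera_params("wrist"); im=shot("wrist","w7"); e=read_eef_pos()
r=fit(P,im,(e[0]+.0395,e[1]),.044,e[2]-.003,rng=.006); print("lift",r[0]-e[:2],r,e,read_finger_gap(),read_ft_force().round(2),read_time_s())
E
```

```text
[-0.17 -0.07 -0.17]
0.008906169305913132 [ 0.36 -1.3   2.36]
closed [0.03903945 0.00101799] (array([0.49701465, 0.1867815 ]), np.float64(56.20847702026367)) [0.45797519 0.18576351 0.08264832]
lift [0.03851622 0.00156615] (array([0.49565832, 0.18691685]), np.float64(54.077152252197266)) [0.45714211 0.1853507  0.20935819] 0.008747643542925032 [ 0.02  0.08 -0.96] 18.5
```

View pics/w7.png

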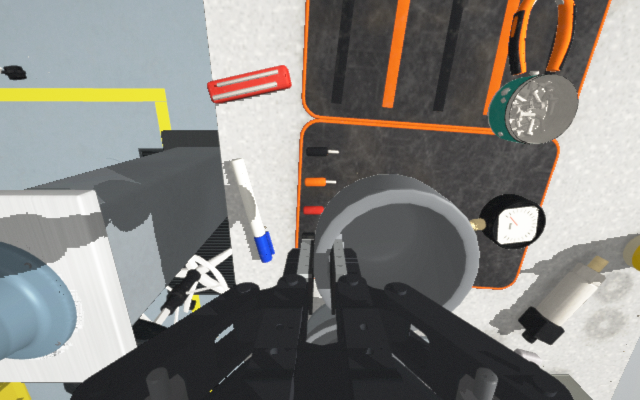

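```bash
python3 - <<'E'
from h import *
x,y=.4616,-.060
movel([x,y,.21],Q0,speed=.22)
z=lower(x,y,.126,.1145)
for k in range(2):
    if read_ft_force()[2]>5: break
    z-=.0005; movel([x,y,z],Q0,speed=.03); print(z,read_ft_force().round(2))
P=camera_params("wrist"); im=shot("wrist","w8"); e=read_eef_pos()
print("S",fit(P,im,(.5004,-.0588),.044,.116,rng=.006),"M",fit(P,im,(.5004,-.0588),.064,.094,rng=.006),e,read_time_s())
E
```

```text
contact 0.119 eef [ 0.4618 -0.0602  0.1195] f0 -0.32 [-2.05 -0.2   4.02]
0.1185 [-2.64 -0.3   7.95]
S (array([ 0.50065797, -0.05890997]), np.float64(53.976356506347656)) M (array([ 0.50029602, -0.05883312]), np.float64(46.585899353027344)) [ 0.46188336 -0.06020348  0.11949362] 22.9583
```

View pics/w8.png

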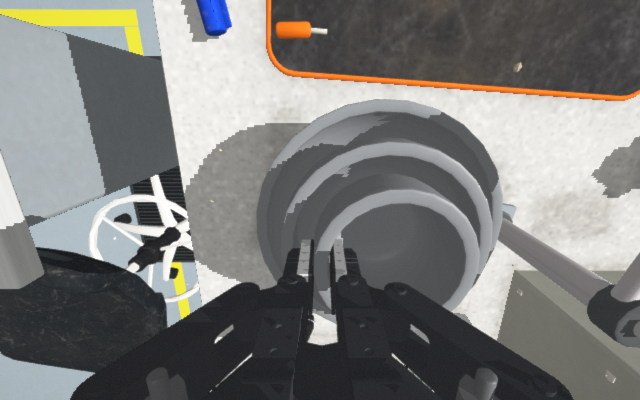

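```bash
python3 - <<'E'
from h import *
x,y=.4618,-.0602
move_gripper(.025); print(read_ft_force().round(2),read_finger_gap())
movel([x,y,.18],Q0,speed=.15)
move_ptp([.53,-.10,.28],Q0); pause(.1)
P=camera_params("wrist"); im=shot("wrist","w9")
c=(.5005,-.0588)
s=fit(P,im,c,.044,.116); m=fit(P,im,c,.064,.094); l=fit(P,im,c,.086,.066); print("S",s,"M",m,"L",l,read_time_s())
print(find("wrist","retainer_knob"),find("wrist","retainer_pivot"))
pickle.dump((P,im),open("S9.pkl","wb"))
overlay(P,im,[(s[0],.044,.116,(255,0,0)),(m[0],.064,.094,(0,0,255)),(l[0],.086,.066,(0,255,0))],"o_9",(200,20,466,219))
E
```

```text
[ 0.79 -0.03 -0.17] 0.024952274823138706
S (array([ 0.5014927 , -0.05878205]), np.float64(66.9549560546875)) M (array([ 0.50019793, -0.05891139]), np.float64(54.75072479248047)) L (array([ 0.50113303, -0.05879451]), np.float64(45.849822998046875)) 24.5417
[([0.6504, 0.0328], 0.84)] [([0.6144, -0.0758], 0.87)]
```

View pics/o_9.png

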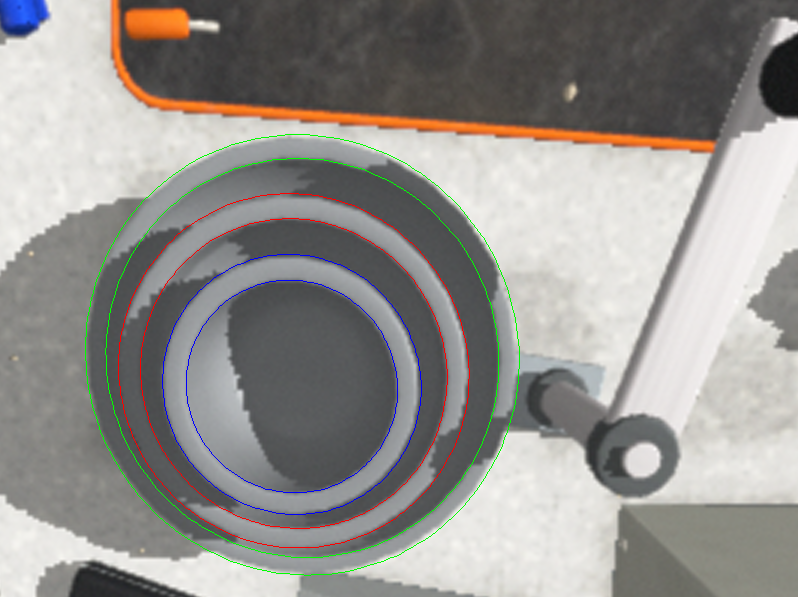

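View pics/w9.png

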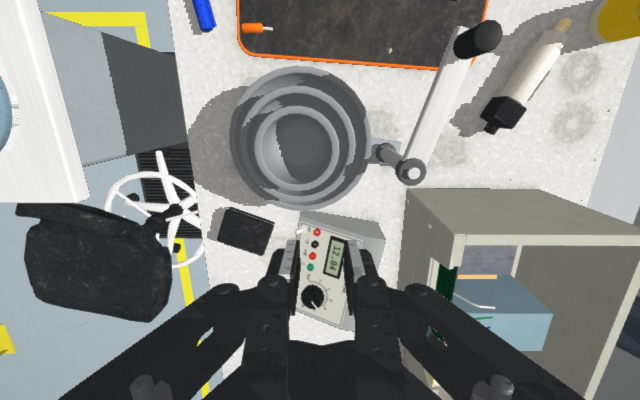

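```bash
cat >> h.py <<'E'
from scipy.spatial.transform import Rotation as Ro
PV=np.array([.6155,-.0765]); TH0=np.arctan2(-.0588+.0765,.5012-.6155)
def kp(a,z,dphi=0):
    th=TH0-a; p=PV+.115*np.array([np.cos(th),np.sin(th)])
    q=(Ro.from_euler("z",th-np.pi/2+dphi)*Ro.from_quat(Q0)).as_quat()
    return [float(p[0]),float(p[1]),z],[float(v) for v in q]
E
python3 - <<'E'
from h import *
a0=TH0-np.arctan2(.033+.0765,.650-.6155); print(a0,TH0)
for a in np.linspace(a0,-.02,6):
    p,q=kp(a,.160); s=inverse_kinematics(p,q); print(round(a,2),np.round(p,3),None if s is None else np.round(s,2))
p,q=kp(a0,.23)
move_gripper(.055); move_ptp(p,q); shot("wrist","w10"); print(find("wrist","retainer_knob"),read_time_s())
E
```

```text
1.7223841336962784 2.987957326697254
1.72 [0.65  0.033 0.16 ] [-0.11  0.47 -0.    1.67  0.    1.   -0.42]
1.37 [0.611 0.038 0.16 ] [-0.1   0.41 -0.04  1.77  0.02  0.97 -0.1 ]
1.03 [0.572 0.03  0.16 ] [-0.07  0.34 -0.06  1.86  0.03  0.94  0.25]
0.68 [0.538 0.008 0.16 ] [-0.02  0.28 -0.08  1.94  0.03  0.92  0.62]
0.33 [ 0.514 -0.023  0.16 ] [ 0.04  0.24 -0.09  2.    0.03  0.9   1.03]
-0.02 [ 0.502 -0.061  0.16 ] [ 0.12  0.22 -0.09  2.02  0.03  0.9   1.45]
[([0.6503, 0.0305], 0.8), ([0.566, 0.003], 0.27)] 25.9083
```

View pics/w10.png

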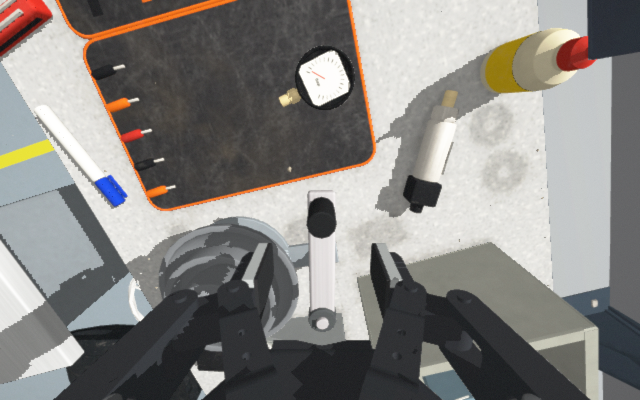

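```bash
python3 - <<'E'
from h import *
P9,_=pickle.load(open("S9.pkl","rb")); P=camera_params("wrist")
for z in (.10,.13,.16,.19): print(z,plane("w",(406,189),z,P9)[:2].round(3),plane("w",(357,277),z,P)[:2].round(3),plane("w",(491,244),z,P)[:2].round(3),plane("w",(548,188),z,P9)[:2].round(3))
E
```

```text
0.1 [ 0.622 -0.105] [ 0.658 -0.068] [ 0.799 -0.072] [ 0.781 -0.103]
0.13 [ 0.613 -0.096] [ 0.66  -0.047] [ 0.784 -0.051] [ 0.756 -0.095]
0.16 [ 0.603 -0.088] [ 0.662 -0.026] [ 0.769 -0.029] [ 0.73  -0.086]
0.19 [ 0.594 -0.079] [ 0.664 -0.006] [ 0.754 -0.008] [ 0.705 -0.078]
```

```bash
python3 - <<'E'
from h import *
a0=1.722
p,q=kp(a0,.160); movel(p,q,speed=.12); print(read_ft_force().round(2))
move_gripper(.0245,20); print("gap",read_finger_gap(),read_ft_force().round(2))
shot("wrist","w11")
for a in np.linspace(a0,a0-.3,3)[1:]:
    movel(*kp(a,.160),speed=.08); print(round(a,3),read_ft_force().round(2))
shot("wrist","w12"); shot("scene","s12"); print(read_time_s())
E
```

```text
[0.66 0.5  0.28]
gap 0.024579246828275992 [ 0.65 -0.03  0.04]
1.572 [ 0.42  0.19 -0.36]
1.422 [ 1.33  0.8  -0.45]
27.925
```

View pics/w12.png

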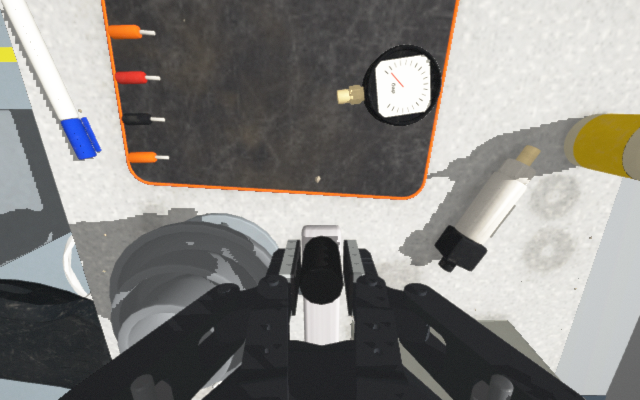

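View pics/s12.png

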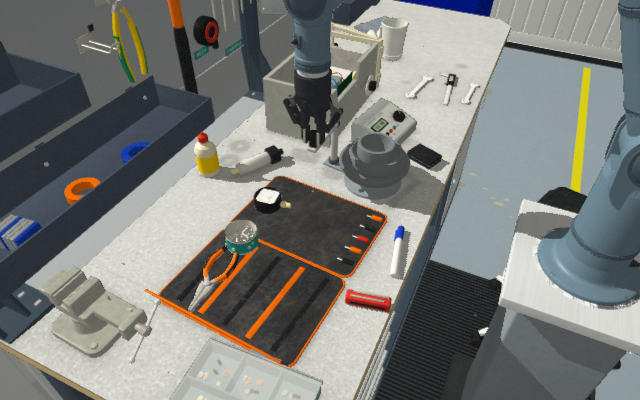

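Knob is caged (320,270 in the wrist view) and the bar follows with ~1 N. I'll continue along the arc to the stop.

```bash
python3 - <<'E'
from h import *
def tang(a):
    th=TH0-a; return np.array([-np.sin(th),np.cos(th),0])
for a in np.linspace(1.422,.05,8)[1:]:
    movel(*kp(a,.160),speed=.08); f=read_ft_force(); print(round(a,3),f.round(2))
    if np.linalg.norm(f)>15: print("stop"); break
else:
    pause(.1)
    while a>-.05:
        a-=.006; movel(*kp(a,.160),speed=.03); f=read_ft_force(); ft=-f@tang(a); print(round(a,3),f.round(2),round(ft,2))
        if ft>5: break
shot("wrist","w13"); shot("scene","s13"); print(read_eef_pos(),read_time_s())
E
```

```text
1.226 [-0.02  0.22 -0.  ]
1.03 [0.73 0.1  0.48]
0.834 [-0.42  0.35 -0.37]
0.638 [0.54 0.29 0.2 ]
0.442 [-0.13 -0.52  0.4 ]
0.246 [-0.47 -0.17 -0.06]
0.05 [0.8  0.23 0.44]
0.044 [0.33 0.8  0.35] 0.85
0.038 [-0.48  0.53 -0.17] 0.43
0.032 [-0.37 -0.1   0.82] -0.16
0.026 [-0.34  0.16  0.15] 0.1
0.02 [-0.61  0.46 -0.79] 0.35
0.014 [-0.78 -0.25 -0.03] -0.38
0.008 [-0.26 -0.31 -0.26] -0.34
0.002 [-0.79  0.53  0.59] 0.4
-0.004 [-0.39  0.01 -0.43] -0.05
-0.01 [ 0.04  0.64 -0.3 ] 0.63
-0.016 [-0.87  0.43 -0.81] 0.31
-0.022 [-0.26 -0.02  0.77] -0.06
-0.028 [ 0.   -1.31 -0.27] -1.3
-0.034 [-1.04  1.76 -0.51] 1.63
-0.04 [ 0.44  4.59 -1.3 ] 4.61
-0.046 [ 1.6   5.39 -1.92] 5.53
[ 0.50154325 -0.06250725  0.16001511] 35.1583
```

View pics/w13.png

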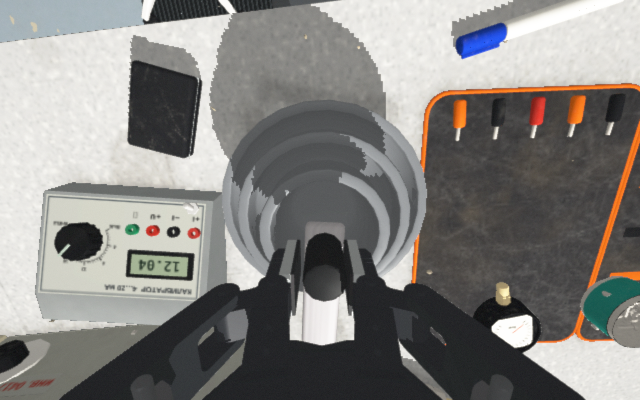

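View pics/s13.png

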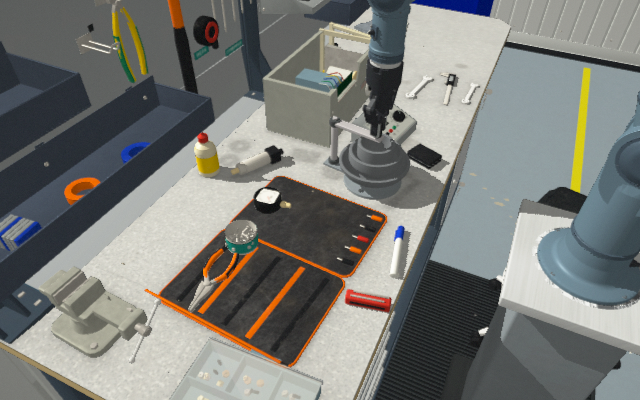

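```bash
python3 - <<'E'
from h import *
for a in (-.052,-.058):
    movel(*kp(a,.160),speed=.03); pause(.1); print(a,read_ft_force().round(2),read_eef_pos().round(4))
movel(*kp(-.045,.160),speed=.03)
move_gripper(.05); print(read_ft_force().round(2),read_finger_gap())
p,q=kp(-.045,.25); movel(p,q,speed=.15)
move_ptp([.53,-.12,.31],Q0); pause(.1)
P=camera_params("wrist"); im=shot("wrist","w14"); c=(.5005,-.0588)
s=fit(P,im,c,.044,.116); m=fit(P,im,c,.064,.094); l=fit(P,im,c,.086,.066); print("S",s,"M",m,"L",l)
print(find("wrist","retainer_knob"),find("wrist","retainer_pivot"),read_time_s())
overlay(P,im,[(s[0],.044,.116,(255,0,0)),(m[0],.064,.094,(0,0,255)),(l[0],.086,.066,(0,255,0))],"o_14",(200,20,466,219))
E
```

```text
-0.052 [ 1.    6.04 -1.59] [ 0.5016 -0.0626  0.16  ]
-0.058 [ 2.    7.62 -1.97] [ 0.5017 -0.0626  0.16  ]
[ 0.46  0.54 -0.45] 0.04956936961923593
S (array([ 0.50150502, -0.05859265]), np.float64(55.303436279296875)) M (array([ 0.50035084, -0.05894663]), np.float64(48.526649475097656)) L (array([ 0.50087236, -0.05902894]), np.float64(44.166751861572266))
[([0.5006, -0.0591], 0.82)] [([0.6161, -0.0752], 0.91)] 38.6917
```

View pics/o_14.png

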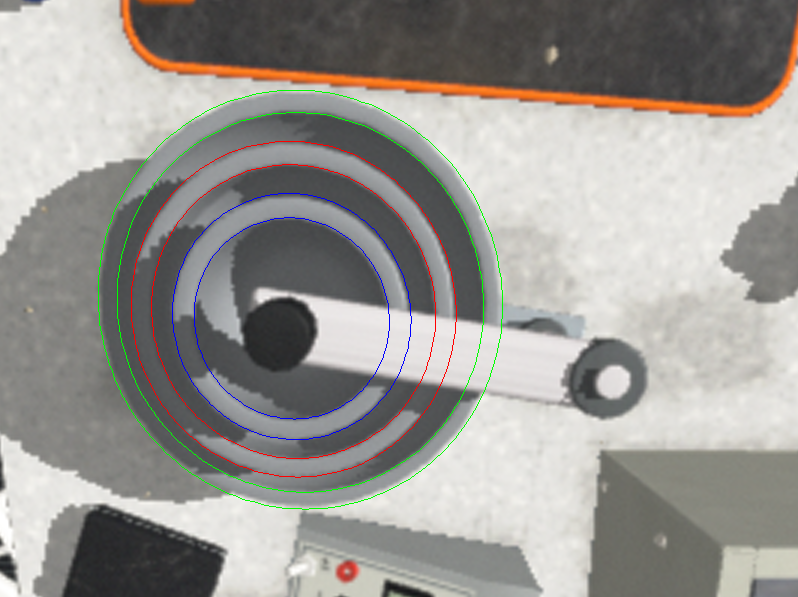

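View pics/w14.png

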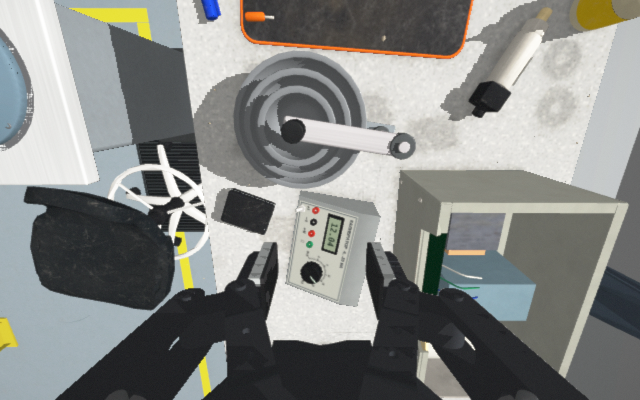

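The bar lies across the stack with the knob at (0.5006, -0.0591), over the seat centre. The rims are still concentric and their sizes match the seated heights. The bystanders looked unmoved in the scene view, and the arm is clear of everything, so I'm handing in.

```bash
python3 - <<'E'
from h import *
shot("scene","s15"); print(read_joint_vel().round(3),read_time_s()); sign_off()
E
```

```text
[ 0.001 -0.002  0.004 -0.003  0.001  0.001 -0.   ] 38.7417
the job is handed in; nothing more can be done
```

The medium cover is cupped in the large one, the small cover in the medium, and the retaining arm is closed over the stack against its stop. I handed the job in at about 38.7 s of the 72 s allowed.

- **Placing:** I gripped each loose cover by its rim wall and lowered it until I felt contact at 3–8 N. I released each one only once it was resting.
- **Centring and seating:** The rims match their expected seated heights. Their fitted centres agree within about 1.2 mm in the last wrist-camera picture. The large cover did not shift measurably.
- **Retaining arm:** I guided the knob round with the open fingers until the force rose to about 7 N with no further movement, which I took as the stop, then let go. The knob then measured (0.5006, -0.0591), against a large-cover centre of (0.501, -0.059).
- **Bystanders:** The gauge, hex key set and screw tin looked unmoved in the scene picture taken with the arm at its stop. I did not measure their positions, and I saved one more picture just before hand-in without viewing it.

No check failed. The only disagreement was that the medium cover touched down about 1 mm higher than expected, probably because it sagged slightly in the grip. It measured at the right height after release.

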